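# Load two capped sample vials into the labeller's inclined feed tube

## Task

Load the tube labeller: feed the orange-capped vial into its inclined clear feed tube first, cap outwards, then feed the purple-capped one in behind it so that it pushes the orange one deeper. Press the purple vial in until the stack is fully home, with the plunger at the bottom of its travel and only the end of the purple cap standing out of the tube. Leave the blue-capped vial in its rack and do not disturb the specimen pot or the marker.

Things in the scene. Friction and masses are not known exactly. Their poses are not given: they have to be found in the camera images.
- orange_center (a point): orange-capped clear vial, loose, 75 mm long, body 16 mm across (foot tapers to 9 mm over the last 5 mm), solid cap 17 mm across over the top 22 mm, flat top; about 22 g. The point is on its axis half-way up, 37.5 mm below the cap's top; z runs along the vial towards the cap. Starts upright in one of the rack's three holes
- purple_center (a point): purple-capped vial, otherwise the same as the orange one, point and axes alike; in another hole of the rack
- blue_center (a point): blue-capped vial, the same again, in the remaining hole; it stays there
- rack: white foam rack, fixed, 90 (x) x 200 (y) x 40 mm high; origin at the centre of its underside. Three holes 19 mm wide, 30 mm deep along its y axis at y = -60, 0, +60 mm; which vial is in which varies. The vials stand 45 mm out of it (feet 10 mm, cap tops 85 mm above the table). The other grey dots are only marks
- tube_rim (a point): centre of the open rim of the clear feed tube, 200 mm above the table. z points out along the tube, leaning 30 degrees from vertical with the mouth on the robot's side; y is level. Rim 39 mm across outside; an 8 mm deep funnel narrows from about 32 mm to the 20 mm bore; tube 27 mm across outside. The closed end is 170 mm below the rim along the axis
- plunger (a joint): red disc 18 mm across sliding in the tube; it stays where left, and takes about 4 N to push deeper (no spring). Value in m: 0 with its face 20 mm below the rim, growing deeper, 0.120 at its end stop (face 140 mm below the rim). Starts at 0 to 0.03. With both vials in and the plunger at its stop, the purple cap's top stands 10 mm out of the rim
- feeder: the labeller, fixed: origin on the table straight below the tube's rim; x points away from the mouth towards its white housing, which occupies x = 115 to 295 mm, y = -75 to +75 mm and is 92 mm high. An aluminium foot (x = 5 to 115 mm, 90 mm wide, 10 mm high) and a narrow post stand under the tube
- pot_center (a point): specimen pot with white lid, 44 mm in diameter, 55 mm high, loose bystander; point at its centre
- marker_center (a point): marker pen, black with green cap, 120 mm long, 14 mm thick, lying on the table, loose bystander; point at its centre, x along it

How it is judged (in metres and radians):
On the way, in this order (a step that is already met when the one before it is completed fails the run):
1. the orange vial stands in the feed tube, cap outwards, while the purple one is still outside (x of orange_center in the frame of tube_rim between -0.006 and 0.006 m and y of orange_center in the frame of tube_rim between -0.006 and 0.006 m and z of orange_center in the frame of tube_rim between -0.12 and 0.022 m and angle between orange_center's own z axis and vertical below 0.8 rad and distance between purple_center and tube_rim above 0.08 m), for 0.2 s.
2. the purple vial is in the tube behind it and has pushed the orange one deeper (x of orange_center in the frame of tube_rim between -0.006 and 0.006 m and y of orange_center in the frame of tube_rim between -0.006 and 0.006 m and z of orange_center in the frame of tube_rim between -0.12 and -0.055 m and angle between each of orange_center, purple_center's own z axis and vertical below 0.8 rad and x of purple_center in the frame of tube_rim between -0.006 and 0.006 m and y of purple_center in the frame of tube_rim between -0.006 and 0.006 m and z of purple_center in the frame of tube_rim between -0.04 and 0.025 m), for 0.1 s.
At the end, for the whole second after the job is handed in: Plunger within 5 mm of its end stop; orange centre 96 to 108 mm and purple centre 20 to 34 mm below the rim along the tube, each within 6 mm of the tube axis in x and y, caps outwards, at rest. Blue vial within 10 mm of its start; pot and marker moved less than 20 mm (value of joint plunger above 0.115 m and x of orange_center in the frame of tube_rim between -0.006 and 0.006 m and y of orange_center in the frame of tube_rim between -0.006 and 0.006 m and z of orange_center in the frame of tube_rim between -0.108 and -0.096 m and angle between each of orange_center, purple_center's own z axis and vertical below 0.8 rad and x of purple_center in the frame of tube_rim between -0.006 and 0.006 m and y of purple_center in the frame of tube_rim between -0.006 and 0.006 m and z of purple_center in the frame of tube_rim between -0.034 and -0.02 m and linear speed of each of orange_vial, purple_vial below 0.02 m/s and distance of blue_center from where it was at the start of the episode below 0.01 m and distance of each of pot_center, marker_center from where it was at the start of the episode below 0.02 m); the robot touches nothing.
It fails at once if the blue vial is pulled from its place (more than 15 mm) (distance of blue_center from where it was at the start of the episode above 0.015 m).
It fails at once if the specimen pot is displaced more than 20 mm (distance of pot_center from where it was at the start of the episode above 0.02 m).
It fails at once if the marker is displaced more than 20 mm (distance of marker_center from where it was at the start of the episode above 0.02 m).
It also fails if it takes over 61 s, if anything falls off the work surface, if the arm or the gripper's body presses on something with over 40 N, if the wrist force passes 120 N, or if a joint passes its speed limit or range.

## Robot

A 6-joint arm with a two-finger parallel gripper is mounted at the origin on the work surface. World frame = base frame: x ahead of the robot, y to its left, z up, the work surface at z = 0. Lengths are in mm, angles in rad, forces in N, time in s.
With the tool pointing down it reaches from about 350 to 1000 mm from the base axis. Payload 7.1 kg.
Tool frame: the origin (TCP) lies at the very end of the fingers, on their centre line; the grasp point (between the pads) lies 19 mm behind it; x points along the fingers, z is the direction in which the jaws open and shut, and the axes are right-handed (so a half turn about x gives the same grasp; the last joint's range is limited). The gripper opens to 85 mm and grips with 20 to 120 N. Pads are 22 mm wide; open, the fingers measure 114 mm over their backs; the gripper's body (76 mm by 85 mm) begins 54 mm behind the grasp point. The pads swing forward as they close: fully open they stand 13 mm farther back than shut.
Start: joints at [-0.019, 0.423, 1.63, -0, 1.089, -0.019], TCP at [624.984, 0.026, 208.119] pointing down, gripper open.
Joint ranges: [-3, 3], [-0.9, 2.11], [0.09, 2.58], [-1.31, 4.45], [0.11, 2.69], [-2.54, 2.54]. Speed limits (rad/s): [2.39, 2.39, 3.01, 3.14, 3.14, 3.14].

## Interface

Orientations are given as a 3x3 rotation matrix whose columns are the frame's x, y, z axes.
In Python, from station import robot gives the robot as it stands.
- The arm moves only by the tool send_rows, never from a script. Its argument "moves" is text: rows parted by semicolons, each of 7 numbers parted by spaces: the shift along the tool's x, y, z normalised to -1 to 1, where 1 is 0.3 m, then the turn, a rotation vector about the tool's x, y, z normalised to -1 to 1, where 1 is 45 degrees, then the finger opening in mm, from 0 to 85.4. In form: dx dy dz rx ry rz fingers; .... A call has 1 to 20 rows; each row is the pose to reach, as a shift and turn from the pose measured when the call began, along the tool's axes at that moment; what a row does not reach only later rows make up. A row lasts 1/8 s, in which the tool goes at most 62.5 mm and 10.7 degrees, less where a joint would pass 70% of its speed; a pose out of reach is approached as far as the arm can. A call with a number of a shift or a turn outside -1 to 1 is refused whole. A call with a gripper value outside its range is refused whole. The fingers move at their own pace and stop on an object; the grip force is fixed at half the most. Time passes only in rows, so rows that repeat a pose let the fingers close. It gives the time, the measured TCP pose, the force and the opening at its end, in the units of the state.
- robot.get_obs(): the state, without advancing time (a new reading comes with each control period).
- robot.capture(name): name is "scene" or "side" or "wrist"; returns (picture, depth): 420x560x3 uint8, red, green, blue; 420x560 float32, mm along the optical axis (not along the pixel's ray), 0 where there is no reading.
- robot.camera_params(name): a dict with "mtx" (3x3 intrinsics, pixels), "extrinsics" (4x4, takes a point from camera to world coordinates); the wrist camera has in their place "tool_from_camera" (4x4, takes a point from camera to tool coordinates, whose origin is the TCP and whose axes are the tool frame's). Camera axes: x right, y up, looking along -z (the intrinsics and any distortion apply to the point x, -y, -z); pixel columns grow to the right and rows downward; lengths in mm; the calibration is good to about 2 mm. A picture is of the moment at which its call begins: read the wrist's pose just before it. camera_params takes no time and is no camera call.
- robot.hand_in(): hands the job in, once; it reports no verdict.
The state is a dict: "time_s": time; "qpos": joint angles; "joint_velocities": joint speeds; "tau": joint torques, N m; "tool_pos": TCP position; "eef_rot": TCP orientation; "ft_force": force on the tool from outside, world axes, zero at the start; "moment": the same for the moment, N m; "width": finger opening in mm.
Only numpy, scipy, OpenCV 4.12 (cv2) and the standard library are available. Lean on these libraries where they do the work, as an engineer would, in place of code of your own. Each camera call takes 0.05 s, during which the arm holds its last target.

## Working session

There is one attempt and no reset: what is moved stays moved. The work goes in short steps, Python scripts to look and compute and a tool call to move; the robot and the scene stay as the last step left them, time stands still between calls to the robot, and variables do not carry over. Pictures are saved under pics/ and viewed, and the job is handed in when it is done.

Besides the shell and the picture viewer there is one more tool, called as name(argument=value, ...), one argument or row to a line, values as JSON. send_rows: Moves the arm, as the interface text tells. Its arguments: {"type":"object","properties":{"moves":{"type":"string"}},"required":["moves"]}

```bash
ls; mkdir -p pics; python3 - <<'E'
from station import robot
import cv2,numpy as np
o=robot.get_obs();print(o)
for n in ["scene","side","wrist"]:
    p,d=robot.capture(n); cv2.imwrite(f"pics/{n}0.png",p[:,:,::-1]); np.savez(f"{n}0.npz",p=p,d=d)
    print(n,robot.camera_params(n))
E
```

```text
pics
{'time_s': 0.0, 'qpos': array([-1.90344575e-02,  4.23853406e-01,  1.63071873e+00,  2.31040123e-05,
        1.08864093e+00, -1.90389771e-02]), 'joint_velocities': array([-0.00108522, -0.00151024, -0.00050114, -0.00112104,  0.00024593,
        0.00107033]), 'tau': array([ 6.87376578e-04, -5.57382560e+01, -2.81743366e+01,  7.52266601e-05,
        7.21184188e-03,  1.02962622e-05]), 'tool_pos': array([6.24385790e+02, 2.25133435e-02, 2.07326612e+02]), 'eef_rot': array([[-1.61972389e-03,  6.25168816e-06,  9.99998688e-01],
       [ 5.13080965e-05,  9.99999999e-01, -6.16859129e-06],
       [-9.99998687e-01,  5.12980378e-05, -1.61972421e-03]]), 'ft_force': array([-0.21346009, -0.25135702,  0.15550052]), 'moment': array([-0.03869157, -0.0640438 ,  0.04913385]), 'width': 85.28039355852587}
scene {'mtx': array([[463.84954608,   0.        , 277.93913596],
       [  0.        , 463.84954608, 217.23355618],
       [  0.        ,   0.        ,   1.        ]]), 'extrinsics': array([[ 4.27803463e-01, -7.37325266e-01,  5.22815118e-01,
         1.05258676e+03],
       [ 9.03832051e-01,  3.43538278e-
[... 573 characters left out ...]
     [ 2.52490690e-03,  7.38267075e-01,  6.74503781e-01,
         6.54791341e+02],
       [ 0.00000000e+00,  0.00000000e+00,  0.00000000e+00,
         1.00000000e+00]])}
wrist {'mtx': array([[313.21097433,   0.        , 280.0346529 ],
       [  0.        , 313.21097433, 210.75821769],
       [  0.        ,   0.        ,   1.        ]]), 'tool_from_camera': array([[ 1.39915815e-04,  3.09693245e-01, -9.50836513e-01,
        -1.66361615e+02],
       [ 4.85930854e-04,  9.50836389e-01,  3.09693276e-01,
         8.01034208e+01],
       [ 9.99999872e-01, -5.05371786e-04, -1.74524550e-05,
        -5.55009762e-01],
       [ 0.00000000e+00,  0.00000000e+00,  0.00000000e+00,
         1.00000000e+00]])}
```

View pics/scene0.png

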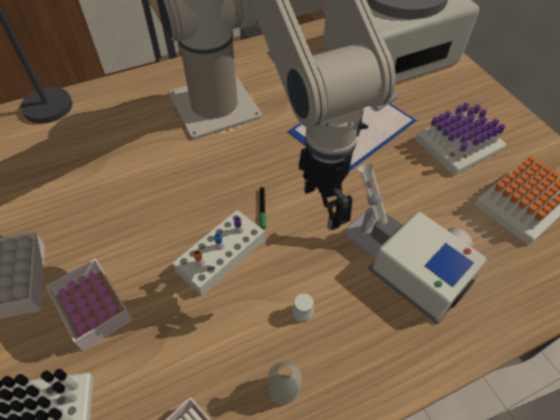

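View pics/side0.png

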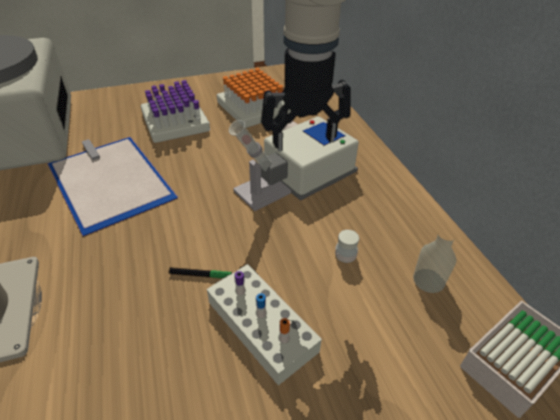

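View pics/wrist0.png

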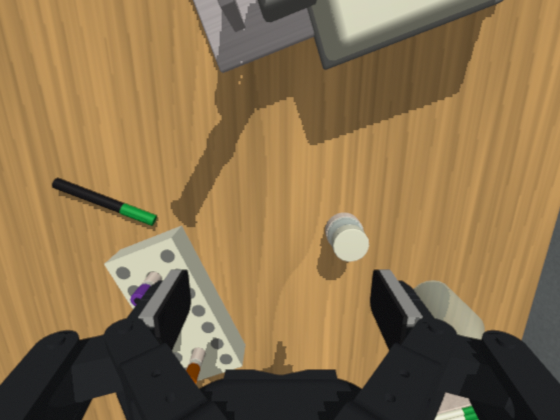

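The scene shows the rack with purple (238,222), blue (218,236) and orange (198,256). The marker is at (262,207), the pot at (303,307) and the tube near (370,185). Next I'll measure the caps and the tube.

```bash
cat > h.py <<'E'
import numpy as np,cv2
from station import robot
def ray(n,u,v,obs=None):
    c=robot.camera_params(n);K=c["mtx"]
    if n=="wrist":
        T=np.eye(4);T[:3,:3]=obs["eef_rot"];T[:3,3]=obs["tool_pos"];E=T@c["tool_from_camera"]
    else:E=c["extrinsics"]
    d=np.array([(u-K[0,2])/K[0,0],-(v-K[1,2])/K[1,1],-1.0])
    return E[:3,3],E[:3,:3]@d
def onz(n,u,v,z,obs=None):
    o,d=ray(n,u,v,obs);return o+d*(z-o[2])/d[2]
def proj(n,P,obs=None):
    c=robot.camera_params(n);K=c["mtx"]
    if n=="wrist":
        T=np.eye(4);T[:3,:3]=obs["eef_rot"];T[:3,3]=obs["tool_pos"];E=T@c["tool_from_camera"]
    else:E=c["extrinsics"]
    q=np.linalg.inv(E)@np.append(P,1);return np.array([K[0,2]-K[0,0]*q[0]/q[2],K[1,2]+K[1,1]*q[1]/q[2]])
def tri(rays):
    A=0;b=0
    for o,d in rays:
        d=d/np.linalg.norm(d);M=np.eye(3)-np.outer(d,d);A=A+M;b=b+M@o
    x=np.linalg.solve(A,b)
    return x,[np.linalg.norm((np.eye(3)-np.outer(d,d)/(d@d))@(x-o)) for o,d in rays]
E
python3 - <<'E'
from h import *
roi={"scene":(170,200,280,300),"side":(195,255,330,385)}
hs={"orange":((5,120,60),(14,255,255)),"blue":((98,120,60),(115,255,255)),"purple":((125,80,40),(155,255,255))}
C={}
for n in roi:
    f=np.load(f"{n}0.npz");p,d=f["p"],f["d"]
    x0,y0,x1,y1=roi[n]
    hsv=cv2.cvtColor(p,cv2.COLOR_RGB2HSV)
    for k,(a,b) in hs.items():
        m=cv2.inRange(hsv,a,b);mm=np.zeros_like(m);mm[y0:y1,x0:x1]=m[y0:y1,x0:x1]
        nc,l,s,ce=cv2.connectedComponentsWithStats(mm);i=1+s[1:,4].argmax();u,v=ce[i]
        C.setdefault(k,[]).append(ray(n,u,v));print(n,k,s[i],ce[i],onz(n,u,v,76).round(1))
for k in C: print(k,tri(C[k]))
for n,(x0,y0,x1,y1) in {"scene":(330,150,430,260),"side":(215,100,315,220)}.items():
    p=np.load(f"{n}0.npz")["p"]
    cv2.imwrite(f"pics/{n}_t.png",cv2.resize(p[y0:y1,x0:x1,::-1],None,fx=5,fy=5,interpolation=cv2.INTER_CUBIC))
E
```

```text
scene orange [194 250   7  11  53] [197.32075472 255.03773585] [ 518.  -225.7   76. ]
scene blue [215 233   6  10  50] [217.82 237.38] [ 494.3 -169.7   76. ]
scene purple [235 217   5  10  43] [237.04651163 221.25581395] [ 472.1 -114.8   76. ]
side orange [280 318  10  16 118] [284.27966102 326.07627119] [ 515.7 -228.1   76. ]
side blue [257 294   8  14  99] [260.5959596  300.62626263] [ 493.5 -171.9   76. ]
side purple [235 272   9  13  89] [239.07865169 277.78651685] [ 471.2 -116.1   76. ]
orange (array([ 516.21776498, -225.75552998,   72.67712625]), [np.float64(0.34566256542023543), np.float64(0.34566256542036544)])
blue (array([ 493.59607155, -169.93198835,   74.08194035]), [np.float64(0.6446193548387755), np.float64(0.64461935483878)])
purple (array([ 471.25502625, -114.66569176,   74.50121691]), [np.float64(0.26022870303438295), np.float64(0.26022870303437184)])
```

View pics/scene_t.png

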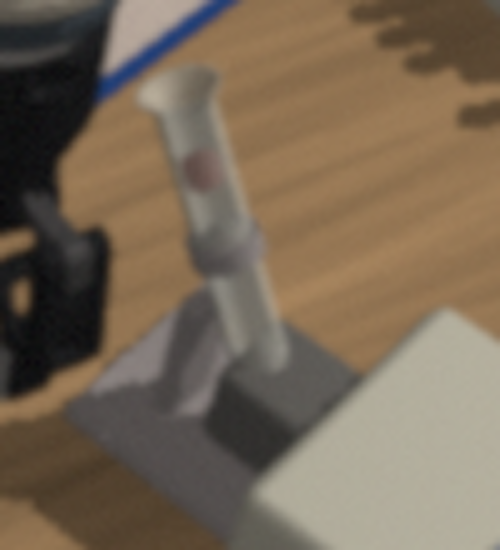

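View pics/side_t.png

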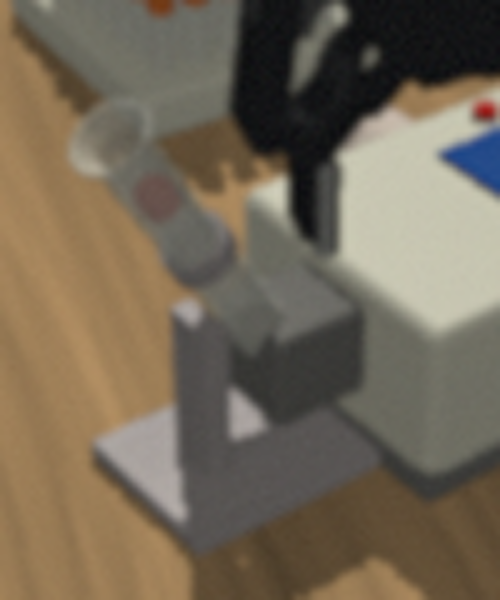

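```bash
python3 - <<'E'
from h import *
s=(365.8,167.2);t=(237,127.4)
print(onz("scene",*s,200),onz("side",*t,200),tri([ray("scene",*s),ray("side",*t)]))
for n in ["scene","side"]:
    f=np.load(f"{n}0.npz");d=f["d"];c=robot.camera_params(n);K=c["mtx"];E=c["extrinsics"]
    v,u=np.mgrid[:420,:560]
    P=np.stack([(u-K[0,2])/K[0,0]*d,-(v-K[1,2])/K[1,1]*d,-d],-1)@E[:3,:3].T+E[:3,3]
    np.save(f"P{n}.npy",P)
    m=(d>0)&(abs(P[...,2]-92)<8)&(P[...,0]>560)&(P[...,1]>-120)&(P[...,1]<250)
    m=cv2.morphologyEx(m.astype(np.uint8),cv2.MORPH_OPEN,np.ones((3,3)))
    nc,l,s,ce=cv2.connectedComponentsWithStats(m);i=1+s[1:,4].argmax()
    Q=P[l==i];print(n,s[i],np.median(Q,0),cv2.minAreaRect(Q[:,:2].astype(np.float32)))
    # tube rim
    m=(d>0)&(P[...,2]>150)&(P[...,2]<225)&(np.hypot(P[...,0]-640,P[...,1]-110)<90)
    R=P[m];print(len(R), R[R[:,2].argsort()[-8:]].round(0) if len(R) else 0)
    # housing table pot
E
```

```text
[541.5993077  158.75593121 200.        ] [540.30814013 155.61518283 200.        ] (array([540.77814041, 159.44458193, 198.10697755]), [np.float64(0.5069511154555186), np.float64(0.5069511154555381)])
scene [ 379  216   87   87 3564] [736.15598424 200.23209983  91.57242812] ((737.0868530273438, 215.150634765625), (179.61338806152344, 129.76303100585938), 19.564464569091797)
138 [[565. 158. 181.]
 [564. 156. 181.]
 [560. 151. 182.]
 [563. 157. 182.]
 [564. 158. 183.]
 [563. 154. 184.]
 [562. 154. 185.]
 [560. 150. 186.]]
side [ 280  130   78   39 1737] [722.98928909 190.3440074   91.22610075] ((736.859619140625, 209.53802490234375), (179.46815490722656, 117.59062194824219), 19.182470321655273)
69 [[563. 153. 175.]
 [566. 155. 175.]
 [564. 154. 176.]
 [562. 154. 177.]
 [561. 150. 177.]
 [565. 159. 178.]
 [564. 155. 178.]
 [562. 154. 179.]]
```

```bash
cat >> h.py <<'E'
from scipy.spatial.transform import Rotation as Rn
def Rdown(yaw,tilt=0):
    y=np.radians(yaw);t=np.radians(tilt);f=np.array([np.cos(y),np.sin(y),0]);Z=np.array([0,0,1.])
    x=-np.cos(t)*Z+np.sin(t)*f;z=np.cos(t)*f+np.sin(t)*Z
    return np.stack([x,np.cross(z,x),z],1)
def delta(P,R):
    o=robot.get_obs();R0=o["eef_rot"]
    s=R0.T@(np.array(P)-o["tool_pos"])/300;r=Rn.from_matrix(R0.T@R).as_rotvec()/(np.pi/4)
    print("delta",s.round(4),r.round(4))
E
python3 -c "
from h import *
delta((516.5,-226.5,130),Rdown(22))
P=np.load('Pscene.npy');d=np.load('scene0.npz')['d']
m=(d>0)&(abs(P[...,2]-92)<6)&(P[...,0]>560)&(P[...,1]>60)&(P[...,1]<330)&(P[...,0]<900)
m=m.astype(np.uint8);nc,l,s,ce=cv2.connectedComponentsWithStats(m);i=1+s[1:,4].argmax();r=cv2.minAreaRect(P[l==i][:,:2].astype(np.float32));print(r)
print('pot',onz('scene',303,300,55),'marker',onz('scene',262,207,7))
"
```

```text
delta [ 0.2588 -0.7551 -0.3597] [-4.888e-01 -1.600e-03 -3.000e-04]
((734.0548095703125, 224.969482421875), (178.75143432617188, 150.2976531982422), 19.564464569091797)
pot [699.51433851 -62.71811289  55.        ] marker [411.42845929 -27.25856396   7.        ]
```

send_rows(
  moves="0.05 -0.3 -0.15 -0.2 0 0 45; 0.15 -0.6 -0.3 -0.4 0 0 45; 0.259 -0.755 -0.36 -0.489 0 0 45; 0.259 -0.755 -0.36 -0.489 0 0 45; 0.259 -0.755 -0.36 -0.489 0 0 45; 0.259 -0.755 -0.36 -0.489 0 0 45; 0.259 -0.755 -0.36 -0.489 0 0 45; 0.259 -0.755 -0.36 -0.489 0 0 45",
)

```text
time_s: 1.15
tool_pos: [517.5, -225.4, 130.6]
eef_rot: [[-0.0, -0.376, 0.926], [-0.0, 0.926, 0.376], [-1.0, -0.0, -0.0]]
ft_force: [0.3, -0.5, 0.6]
width: 45.2
```

```bash
cat > cap.py <<'E'
import sys
from h import *
tag=sys.argv[1]
for n in sys.argv[2:]:
    o=robot.get_obs();p,d=robot.capture(n);np.savez(f"{n}_{tag}.npz",p=p,d=d,R=o["eef_rot"],T=o["tool_pos"]);cv2.imwrite(f"pics/{n}_{tag}.png",p[:,:,::-1])
E
python3 cap.py a wrist; python3 -c "
from h import *
o=robot.get_obs();print(o['tool_pos'],o['width'],o['time_s']);delta((516.5,-226.5,61),Rdown(22))"
```

```text
[ 517.35645601 -225.4811366   130.52725299] 45.17285571012028 1.2
delta [ 0.2318 -0.002  -0.0038] [ 0.0024 -0.0004  0.0003]
```

View pics/wrist_a.png

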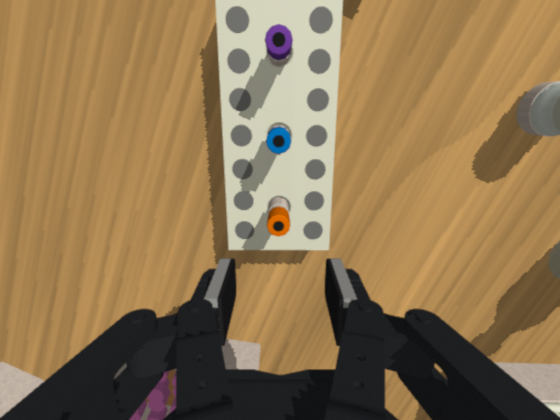

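The wrist view shows the cap tops at orange (278,226), blue (279,141) and purple (279,40). All three are centred between the jaws.

```bash
python3 -c "
from h import *
f=np.load('wrist_a.npz');o=dict(eef_rot=f['R'],tool_pos=f['T'])
for k,u,v in [('o',278.5,226),('b',278.8,141),('p',278.8,40)]: print(k,onz('wrist',u,v,85,o))
"
```

```text
o [ 516.38010075 -226.27615869   85.        ]
b [ 493.93098598 -170.32958745   85.        ]
p [ 471.44199291 -114.86210619   85.        ]
```

send_rows(
  moves="0.1 -0.002 -0.003 0.002 0 0 45; 0.2 -0.002 -0.003 0.002 0 0 45; 0.232 -0.002 -0.003 0.002 0 0 45; 0.232 -0.002 -0.003 0.002 0 0 45; 0.232 -0.002 -0.003 0.002 0 0 45; 0.232 -0.002 -0.003 0.002 0 0 5; 0.232 -0.002 -0.003 0.002 0 0 5; 0.232 -0.002 -0.003 0.002 0 0 5; 0.232 -0.002 -0.003 0.002 0 0 5; 0.232 -0.002 -0.003 0.002 0 0 5",
)

```text
time_s: 2.45
tool_pos: [517.6, -226.9, 62.1]
eef_rot: [[0.002, -0.375, 0.927], [-0.001, 0.927, 0.375], [-1.0, -0.002, 0.001]]
ft_force: [-0.1, -0.9, 6.4]
width: 5.2
```

```bash
python3 -c "
from h import *
o=robot.get_obs();print(o['tool_pos'],o['width'],o['time_s'],o['qpos'])
R=Rdown(19.5,30);ax=-R[:,0];rim=np.array([541,157,200]);print(ax)
delta((516.4,-226,300),Rdown(22))
delta(rim+ax*130,R)"
```

```text
[ 517.640273   -226.92953735   62.13530955] 5.182977792108956 2.45 [-4.33936290e-01  5.43417855e-01  1.84973256e+00 -7.16435911e-04
  7.46186731e-01 -8.17659701e-01]
[-0.47132075 -0.16690343  0.8660254 ]
delta [-0.7929  0.0029 -0.0017] [0.0004 0.0015 0.0025]
delta [-0.8367  1.1651  0.3365] [ 0.0553 -0.665  -0.0122]
```

The width is 5.2 mm, so the grasp missed. I'll look before doing anything else.

```bash
python3 cap.py b wrist side; python3 -c "
from h import *
p=np.load('side_b.npz')['p'];cv2.imwrite('pics/side_bz.png',cv2.resize(p[230:390,180:360,::-1],None,fx=4,fy=3.7,interpolation=cv2.INTER_CUBIC))"
```

```text
(no output)
```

View pics/wrist_b.png

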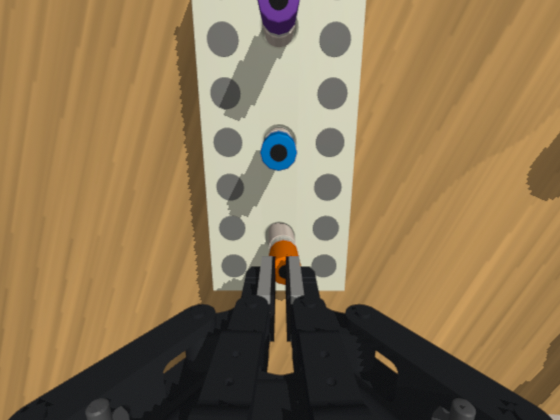

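View pics/side_bz.png

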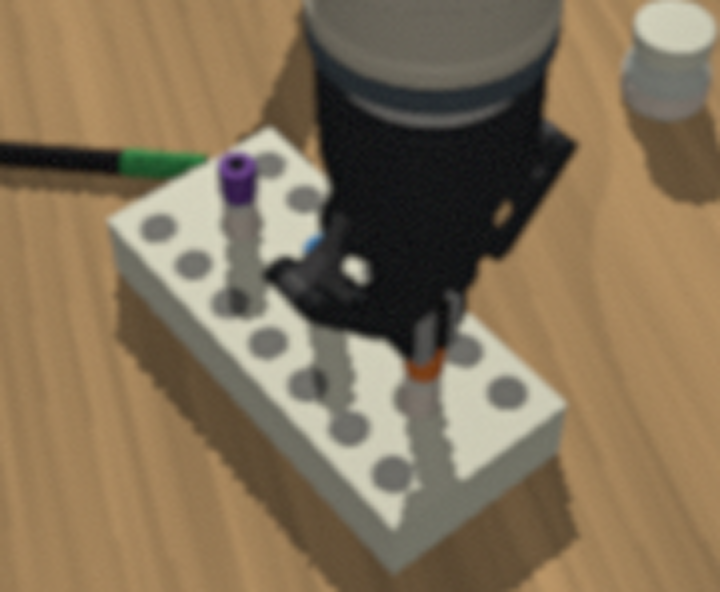

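```bash
python3 -c "
from h import *
o=robot.get_obs();print(o['ft_force'],o['width'],o['tool_pos'])
T=o['tool_pos']
for nm,P in [('tcp',T),('tcp+20',T+[0,0,20]),('captop',[516.4,-226.2,85]),('capbot',[516.4,-226.2,63])]:
  q=proj('side',P);print(nm,q,((q-[180,230])*[4,3.7]).round(),proj('wrist',P,o))
p=np.load('wrist_b.npz')['p'];cv2.imwrite('pics/wrist_bz.png',cv2.resize(p[200:340,200:360,::-1],None,fx=4.5,fy=4.2,interpolation=cv2.INTER_CUBIC))
"
```

```text
[-0.05775404 -0.84596627  6.14352039] 4.9162582933144385 [ 517.63250717 -226.94028247   62.1090832 ]
tcp [285.0963578 330.0043117] [420. 370.] [280.48596751 253.20474026]
tcp+20 [285.3438492  322.95345282] [421. 344.] [280.58430921 270.01826611]
captop [284.46766763 321.71546371] [418. 339.] [278.91896451 270.79086444]
capbot [284.21476932 329.50303362] [417. 368.] [279.00153036 252.08455979]
```

View pics/wrist_bz.png

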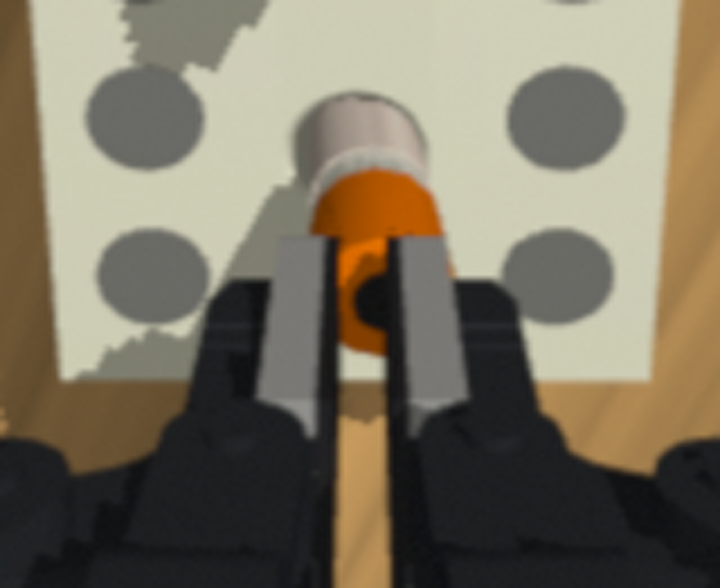

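send_rows(
  moves="-0.01 0 0 0 0 0 5; -0.02 0 0 0 0 0 5; -0.03 0 0 0 0 0 5; -0.04 0 0 0 0 0 5; -0.04 0 0 0 0 0 5",
)

```text
time_s: 3.18
tool_pos: [517.8, -227.0, 74.4]
eef_rot: [[0.002, -0.375, 0.927], [-0.002, 0.927, 0.375], [-1.0, -0.002, 0.002]]
ft_force: [0.4, 0.3, 0.3]
width: 5.1
```

```bash
python3 cap.py c wrist; python3 -c "
from h import *
p=np.load('wrist_c.npz')['p'];cv2.imwrite('pics/wrist_cz.png',cv2.resize(p[200:340,200:360,::-1],None,fx=4.5,fy=4.2,interpolation=cv2.INTER_CUBIC))
"
```

```text
(no output)
```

View pics/wrist_cz.png

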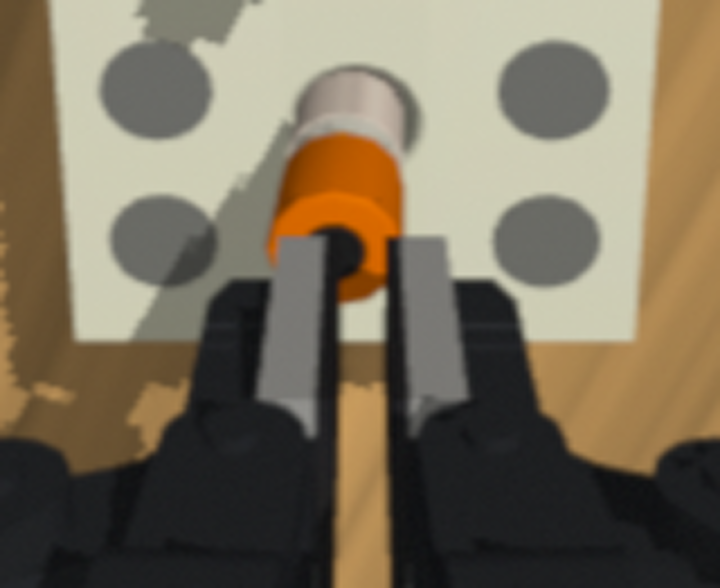

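```bash
python3 -c "
from h import *
f=np.load('wrist_c.npz');o=dict(eef_rot=f['R'],tool_pos=f['T']);d=f['d']
E=robot.camera_params('wrist')['tool_from_camera'];K=robot.camera_params('wrist')['mtx']
for u,v in [(266,257),(266,265),(266,280),(294,257),(294,265),(294,280),(278,265),(276,240),(276,232),(265,253)]:
  z=d[v,u];P=E@np.array([(u-K[0,2])/K[0,0]*z,-(v-K[1,2])/K[1,1]*z,-z,1]);print(u,v,z,P[:3].round(1),f['p'][v,u], (f['R']@P[:3]+f['T']).round(1))
print(proj('wrist',f['T'],o),proj('wrist',f['T']+f['R']@[0,11,0],o),proj('wrist',f['T']+f['R']@[-13,11,0],o))
"
```

```text
266 257 152.07236 [-28.7  11.8  -7.1] [123 118 114] [ 506.7 -218.6  103.1]
266 265 144.79247 [-36.5  11.6  -6.8] [121 120 116] [ 507.1 -218.7  110.8]
266 280 132.61076 [-49.4  11.3  -6.2] [121 120 116] [ 507.7 -218.7  123.7]
294 257 152.70348 [-28.1  11.5   6.5] [123 122 118] [ 519.4 -213.8  102.5]
294 265 144.93402 [-36.3  11.5   6.2] [121 120 116] [ 519.1 -213.9  110.7]
294 280 131.71526 [-50.1  11.8   5.6] [122 121 117] [ 518.4 -213.9  124.5]
278 265 172.79144 [-11.3  -1.7  -1.4] [82 41  6] [ 517.1 -229.1   85.7]
276 240 175.7865 [-4.3 10.2 -2.5] [185  88   0] [ 511.6 -218.5   78.7]
276 232 186.47319 [ 7.  10.5 -2.7] [178  98  18] [ 511.4 -218.3   67.3]
265 253 171.7758 [-10.2   5.   -8.5] [213 102   0] [ 508.  -225.5   84.6]
[280.48585204 253.20459417] [280.50370452 235.77297287] [280.53919663 245.15930879]
```

The depth reading puts the fingertips about 25–28 mm short of the reported TCP, at tool x ≈ −28. The fingers therefore closed just above the cap. I'll cross-check that with the side camera.

```bash
python3 cap.py c2 side scene; python3 -c "
from h import *
T=robot.get_obs()['tool_pos']
for n,(x0,y0,x1,y1) in {'side':(250,270,320,350),'scene':(165,215,235,285)}.items():
  p=np.load(n+'_c2.npz')['p'];im=cv2.resize(p[y0:y1,x0:x1,::-1],None,fx=7,fy=7,interpolation=cv2.INTER_CUBIC)
  for k,c in [(0,(0,0,255)),(10,(0,255,0)),(20,(255,0,0)),(28,(0,255,255))]:
    q=(proj(n,T+[0,0,k])-[x0,y0])*7;cv2.circle(im,tuple(int(a) for a in q),2,c,-1)
  cv2.imwrite(f'pics/{n}_c2z.png',im)
"
```

```text
(no output)
```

View pics/side_c2z.png

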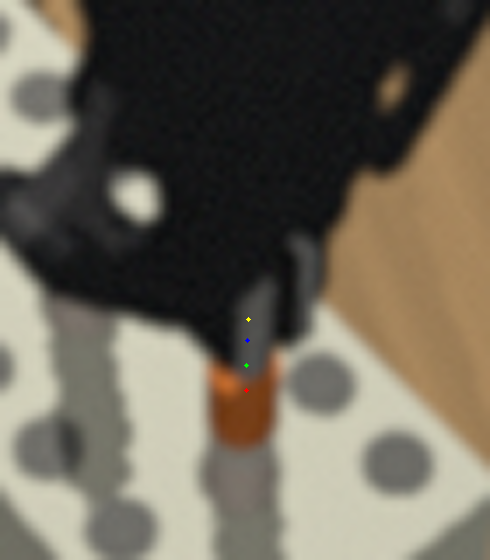

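View pics/scene_c2z.png

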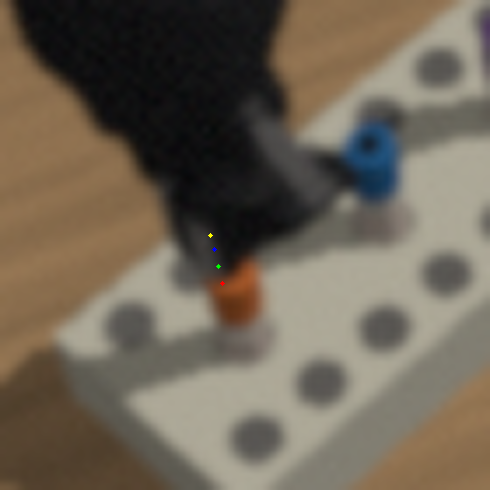

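```bash
python3 -c "
from h import *
o=robot.get_obs();T=o['tool_pos'];R=o['eef_rot']
for k in (0,15,20,25,28): print(k,[((proj('side',T+R@np.array([-k,-11,z]))-[250,270])*7).round() for z in (-6,6)])
"
```

```text
0 [array([258., 440.]), array([299., 410.])]
15 [array([259., 403.]), array([301., 372.])]
20 [array([260., 390.]), array([302., 359.])]
25 [array([260., 377.]), array([302., 346.])]
28 [array([260., 369.]), array([303., 338.])]
```

The side view agrees: the tip offset is about 25 mm. I'll open, go down a further 38 mm and grasp again.

send_rows(
  moves="0 0.004 -0.003 0 0 0 45; 0 0.004 -0.003 0 0 0 45; 0 0.004 -0.003 0 0 0 45; 0 0.004 -0.003 0 0 0 45; 0.04 0.004 -0.003 0 0 0 45; 0.08 0.004 -0.003 0 0 0 45; 0.12 0.004 -0.003 0 0 0 45; 0.129 0.004 -0.003 0 0 0 45; 0.129 0.004 -0.003 0 0 0 45; 0.129 0.004 -0.003 0 0 0 45; 0.129 0.004 -0.003 0 0 0 10; 0.129 0.004 -0.003 0 0 0 10; 0.129 0.004 -0.003 0 0 0 10; 0.129 0.004 -0.003 0 0 0 10; 0.129 0.004 -0.003 0 0 0 10",
)

```text
time_s: 5.2
tool_pos: [516.7, -226.4, 35.8]
eef_rot: [[0.002, -0.375, 0.927], [-0.002, 0.927, 0.375], [-1.0, -0.002, 0.002]]
ft_force: [-1.0, 0.3, 6.0]
width: 15.1
```

```bash
python3 cap.py d side; python3 -c "
from h import *
o=robot.get_obs();print(o['tool_pos'],o['width'],o['ft_force'],o['time_s'])
p=np.load('side_d.npz')['p'];cv2.imwrite('pics/side_dz.png',cv2.resize(p[250:370,220:340,::-1],None,fx=4.5,fy=4.5,interpolation=cv2.INTER_CUBIC))"
```

```text
[ 516.65248073 -226.35747316   35.82306184] 15.603674617002776 [ 0.03587471 -0.50148724  5.16386639] 5.25
```

View pics/side_dz.png

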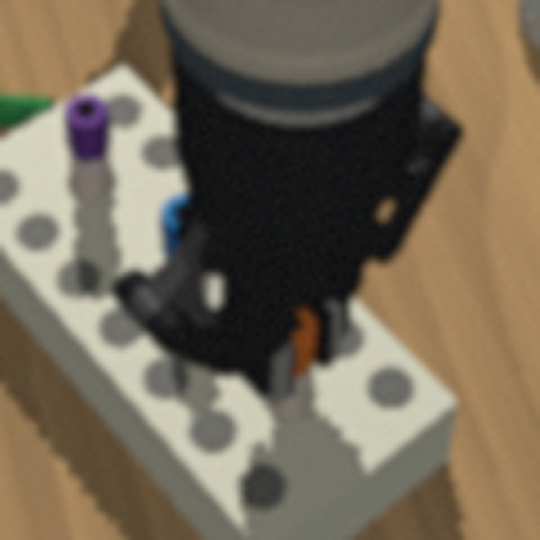

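Gripped at about 15.6 mm. Next I'll lift and move to above the tube mouth.

```bash
python3 -c "
from h import *
R=Rdown(19.5,30);ax=-R[:,0];rim=np.array([541,157,200])
delta((516.4,-226,270),Rdown(22)); P=rim+ax*85;print(P)
delta(P,R)
M=(np.array([516.4,-226,290])+P)/2; delta(M,Rdown(20.5,15))"
```

```text
delta [-7.806e-01 -5.000e-04  9.000e-04] [0.0003 0.002  0.0032]
[500.93773663 142.81320848 273.61215932]
delta [-0.7948  1.1585  0.414 ] [ 0.0554 -0.6644 -0.0116]
delta [-0.8211  0.5789  0.2075] [ 0.0339 -0.3312 -0.0013]
```

send_rows(
  moves="-0.05 0 0 0 0 0 10; -0.15 0 0 0 0 0 10; -0.3 0 0 0 0 0 10; -0.5 0 0 0 0 0 10; -0.7 0 0 0 0 0 10; -0.8 0.1 0.04 0 -0.06 0 10; -0.82 0.25 0.09 0.01 -0.15 0 10; -0.82 0.4 0.14 0.02 -0.23 0 10; -0.82 0.58 0.207 0.034 -0.331 0 10; -0.82 0.58 0.207 0.034 -0.331 0 10; -0.82 0.58 0.207 0.034 -0.331 0 10; -0.82 0.58 0.207 0.034 -0.331 0 10",
)

```text
time_s: 6.75
tool_pos: [509.0, -42.2, 281.9]
eef_rot: [[0.242, -0.349, 0.905], [0.091, 0.937, 0.337], [-0.966, 0.0, 0.259]]
ft_force: [0.5, -0.5, -0.4]
width: 15.1
```

```bash
python3 -c "
from h import *
R=Rdown(19.5,30);ax=-R[:,0];rim=np.array([541,157,200]);o=robot.get_obs();print(o['width'],o['qpos'])
delta(rim+ax*85,R)"
```

```text
15.0530861192227 [-0.19226828  0.05758853  1.9603255   0.17303943  0.90651786 -0.64123007]
delta [0.0762 0.5871 0.1768] [ 0.0195 -0.3333 -0.0087]
```

send_rows(
  moves="0 0.15 0.04 0 -0.08 0 10; 0.02 0.3 0.09 0.01 -0.17 -0.005 10; 0.05 0.45 0.135 0.015 -0.25 -0.008 10; 0.076 0.587 0.177 0.02 -0.333 -0.009 10; 0.076 0.587 0.177 0.02 -0.333 -0.009 10; 0.076 0.587 0.177 0.02 -0.333 -0.009 10; 0.076 0.587 0.177 0.02 -0.333 -0.009 10; 0.076 0.587 0.177 0.02 -0.333 -0.009 10",
)

```text
time_s: 7.75
tool_pos: [501.6, 141.8, 273.9]
eef_rot: [[0.472, -0.332, 0.817], [0.166, 0.943, 0.287], [-0.866, -0.0, 0.5]]
ft_force: [-0.0, -0.2, -0.5]
width: 14.9
```

```bash
python3 cap.py e wrist side scene; python3 -c "
from h import *
R=Rdown(19.5,30);ax=-R[:,0];rim=np.array([541,157,200]);o=robot.get_obs();print(o['width'],o['qpos'],o['tool_pos'])
delta(rim+ax*85,R)
for n,(x0,y0) in {'scene':(320,120),'side':(190,80)}.items():
    p=np.load(f'{n}_e.npz')['p']
    cv2.imwrite(f'pics/{n}_ez.png',cv2.resize(p[y0:y0+110,x0:x0+110,::-1],None,fx=5,fy=5,interpolation=cv2.INTER_CUBIC))
"
```

```text
14.685800883064745 [ 0.21534785 -0.02231368  2.14648954  0.12849471  0.50073453 -0.21994299] [501.24673093 142.23922571 273.79152424]
delta [ 0.0004  0.0021 -0.0006] [-0.0017 -0.0002  0.001 ]
```

View pics/wrist_e.png

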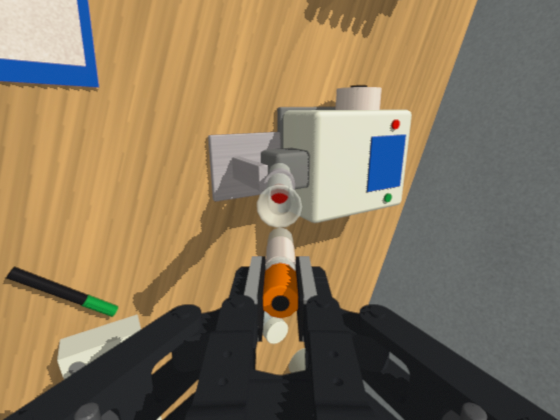

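View pics/scene_ez.png

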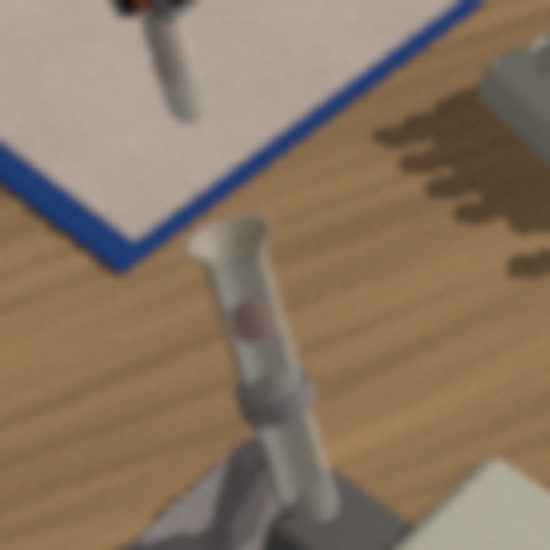

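View pics/side_ez.png

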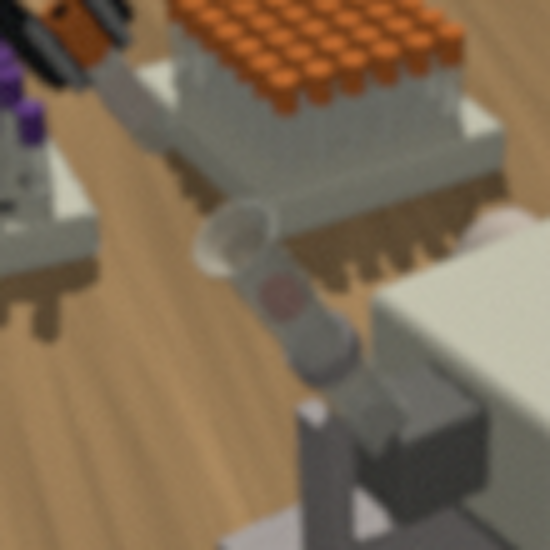

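The wrist view shows the tube rim at (279.5,206) with the red plunger at (279,198). The vial is straight in the jaws and its foot is at about (280,238). The tube and the vial line up in jaw direction.

```bash
python3 -c "
from h import *
f=np.load('wrist_e.npz');o=dict(eef_rot=f['R'],tool_pos=f['T']);hsv=f['p']
im=f['p'][170:260,230:330,::-1];cv2.imwrite('pics/wrist_ez.png',cv2.resize(im,None,fx=6,fy=6,interpolation=cv2.INTER_CUBIC))
P=onz('wrist',279.5,206,200,o);print('rim wrist',P, f['R'].T@(P-f['T']))
P=np.array([541,157,200]);print('pred px',proj('wrist',P,o),f['R'].T@(P-f['T']))
ns=proj('scene',P);print('scene crop',(ns-[320,120])*5,'side',(proj('side',P)-[190,80])*5)
foot=f['T']+f['R']@np.array([26,0,0]);print('foot',(proj('scene',foot)-[320,120])*5,(proj('side',foot)-[190,80])*5,proj('wrist',foot,o))
"
```

```text
rim wrist [540.51907758 158.19540993 200.        ] [85.10600608  2.58315397 -0.44566393]
pred px [279.55943472 207.45109029] [85.13481681  1.29590676 -0.3961076 ]
scene crop [224.69790088 236.34745904] side [235.87092268 234.95945594]
foot [187.26016446 115.59064301] [164.90403208 143.15841863] [280.02942325 235.99991739]
```

View pics/wrist_ez.png

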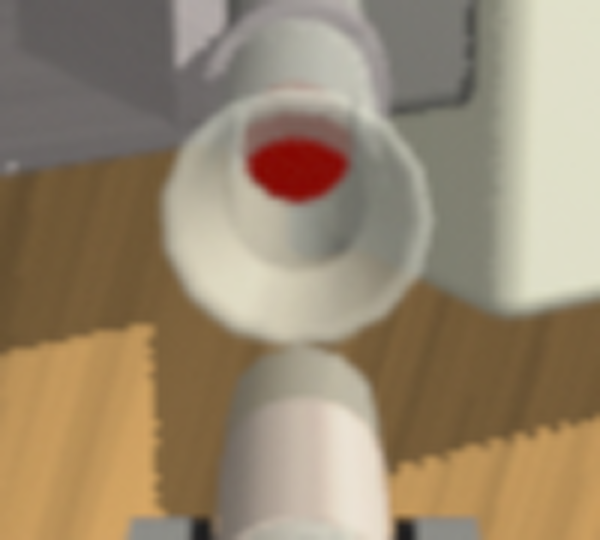

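send_rows(
  moves="0.06 0.007 -0.001 -0.002 0 0 10; 0.12 0.007 -0.001 -0.002 0 0 10; 0.17 0.007 -0.001 -0.002 0 0 10; 0.2 0.007 -0.001 -0.002 0 0 10; 0.22 0.007 -0.001 -0.002 0 0 10; 0.22 0.007 -0.001 -0.002 0 0 10; 0.24 0.007 -0.001 -0.002 0 0 10; 0.25 0.007 -0.001 -0.002 0 0 10; 0.25 0.007 -0.001 -0.002 0 0 10",
)

```text
time_s: 9.02
tool_pos: [535.6, 156.6, 208.5]
eef_rot: [[0.471, -0.334, 0.816], [0.166, 0.943, 0.289], [-0.866, -0.001, 0.5]]
ft_force: [0.4, 0.6, -0.6]
width: 15.3
```

```bash
python3 cap.py f wrist side; python3 -c "
from h import *
rim=np.array([540.7,157.6,200]);o=robot.get_obs();print(o['width'],o['ft_force'],o['eef_rot'].T@(rim-o['tool_pos']),o['eef_rot'].T@o['ft_force'])
a=np.load('wrist_f.npz')['p'][160:270,230:330,::-1];b=np.load('side_f.npz')['p'][80:190,190:300,::-1]
cv2.imwrite('pics/f.png',np.hstack([cv2.resize(x,(395,430),interpolation=cv2.INTER_CUBIC) for x in (a,b)]))"
```

```text
15.039872083958127 [-0.74563781 -0.1292199   0.4729334 ] [10.09227865 -0.70441718  0.04778968] [-0.78261803  0.12656406 -0.40967071]
```

View pics/f.png

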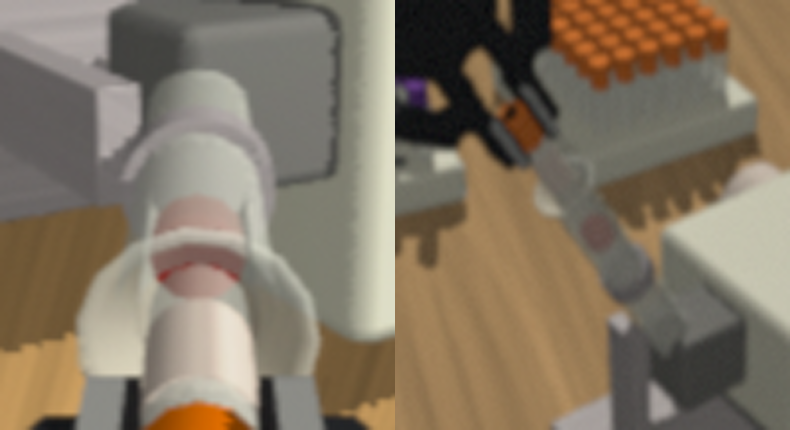

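The foot is in the bore with no side force. I'll push on until the fingertips are about 7 mm above the rim, then release.

send_rows(
  moves="0.02 0 0 0 0 0 10; 0.04 0 0 0 0 0 10; 0.06 0 0 0 0 0 10; 0.08 0 0 0 0 0 10; 0.093 0 0 0 0 0 10; 0.093 0 0 0 0 0 10; 0.093 0 0 0 0 0 10",
)

```text
time_s: 10.0
tool_pos: [548.8, 161.2, 184.5]
eef_rot: [[0.471, -0.334, 0.816], [0.166, 0.943, 0.289], [-0.866, -0.001, 0.5]]
ft_force: [-1.0, 0.3, -0.3]
width: 15.0
```

```bash
python3 cap.py g wrist side; python3 -c "
from h import *
rim=np.array([540.7,157.6,200]);o=robot.get_obs();print(o['width'],o['ft_force'],o['eef_rot'].T@(rim-o['tool_pos']),o['eef_rot'].T@o['ft_force'])
a=np.load('wrist_g.npz')['p'][160:300,220:340,::-1];b=np.load('side_g.npz')['p'][80:190,190:300,::-1]
cv2.imwrite('pics/g.png',np.hstack([cv2.resize(x,(395,430),interpolation=cv2.INTER_CUBIC) for x in (a,b)]))"
```

```text
14.558114626753675 [-0.64304695 -0.69264197 -0.69222692] [-17.72106415  -0.71174005   0.0238522 ] [ 0.18120246 -0.43784094 -1.07140158]
```

View pics/g.png

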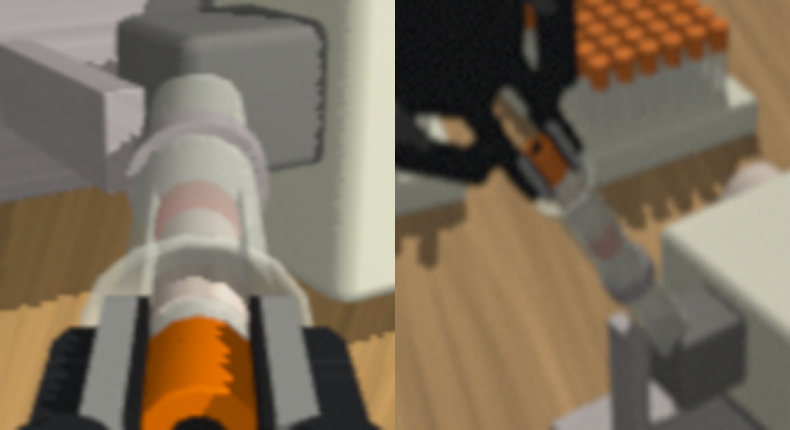

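send_rows(
  moves="0 0 0 0 0 0 45; 0 0 0 0 0 0 45; 0 0 0 0 0 0 45; 0 0 0 0 0 0 45; -0.06 0 0 0 0 0 45; -0.12 0 0 0 0 0 45; -0.2 0 0 0 0 0 45; -0.2 0 0 0 0 0 0; -0.2 0 0 0 0 0 0; -0.2 0 0 0 0 0 0; -0.2 0 0 0 0 0 0; -0.2 0 0 0 0 0 0",
)

```text
time_s: 11.6
tool_pos: [520.5, 151.2, 236.1]
eef_rot: [[0.471, -0.334, 0.817], [0.166, 0.943, 0.289], [-0.866, -0.001, 0.499]]
ft_force: [-0.6, -0.8, 0.2]
width: -0.1
```

```bash
python3 cap.py i wrist side; python3 -c "
from h import *
rim=np.array([540.7,157.6,200]);o=robot.get_obs();print(o['width'],o['eef_rot'].T@(rim-o['tool_pos']),o['eef_rot'].T@o['ft_force'])
a=np.load('wrist_i.npz')['p'][160:300,220:340,::-1];b=np.load('side_i.npz')['p'][80:190,190:300,::-1]
cv2.imwrite('pics/i.png',np.hstack([cv2.resize(x,(395,430),interpolation=cv2.INTER_CUBIC) for x in (a,b)]))"
```

```text
0.1527669611260116 [42.06159486 -0.74039659  0.16804039] [-0.28929795 -0.49382121 -0.17179742]
```

View pics/i.png

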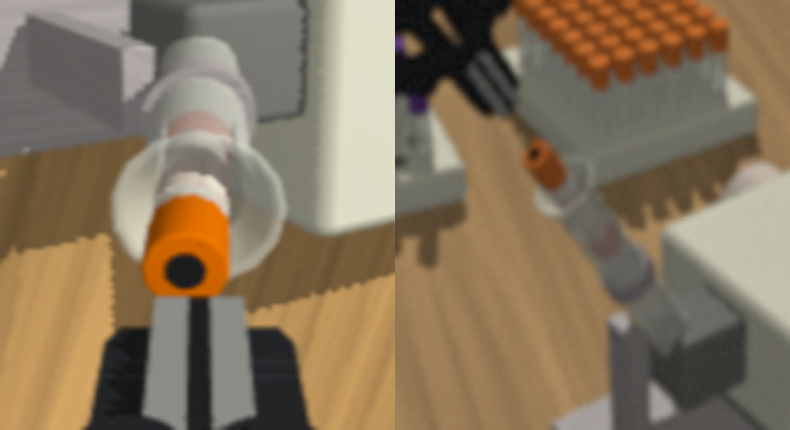

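Orange stands in the tube, cap outwards. I'll press it in with the shut fingers to about 5 mm above the rim.

send_rows(
  moves="0.06 0 0 0 0 0 0; 0.1 0 0 0 0 0 0; 0.12 0 0 0 0 0 0; 0.135 0 0 0 0 0 0; 0.15 0 0 0 0 0 0; 0.165 0 0 0 0 0 0; 0.18 0 0 0 0 0 0; 0.195 0 0 0 0 0 0; 0.207 0 0 0 0 0 0; 0.207 0 0 0 0 0 0",
)

```text
time_s: 12.95
tool_pos: [550.0, 161.7, 182.4]
eef_rot: [[0.471, -0.334, 0.816], [0.166, 0.943, 0.29], [-0.866, -0.001, 0.5]]
ft_force: [-0.3, -0.4, -0.1]
width: 0.0
```

```bash
python3 cap.py j wrist side; python3 -c "
from h import *
rim=np.array([540.7,157.6,200]);o=robot.get_obs();print(o['width'],o['eef_rot'].T@(rim-o['tool_pos']),o['eef_rot'].T@o['ft_force'])
a=np.load('wrist_j.npz')['p'][160:300,220:340,::-1];b=np.load('side_j.npz')['p'][80:190,190:300,::-1]
cv2.imwrite('pics/j.png',np.hstack([cv2.resize(x,(395,430),interpolation=cv2.INTER_CUBIC) for x in (a,b)]))"
```

```text
0.1266890876013282 [-20.22320673  -0.75984099   0.62174532] [-0.6334011   0.00516902 -0.08726785]
```

View pics/j.png

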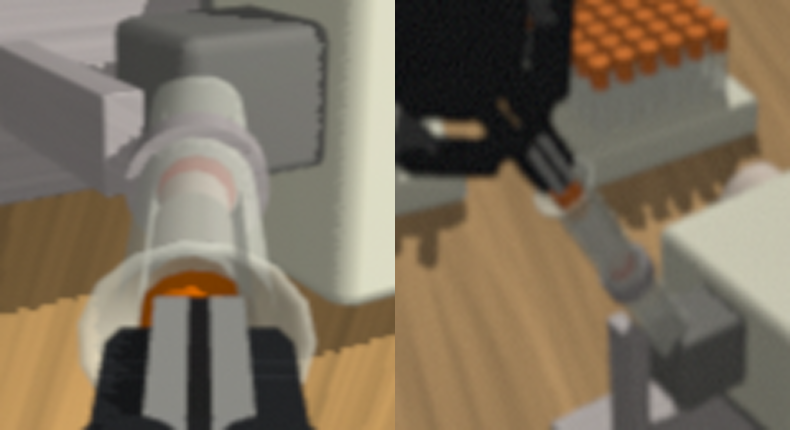

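Orange is pushed in. I'll back out and go for purple.

send_rows(
  moves="-0.1 0 0 0 0 0 0; -0.25 0 0 0 0 0 0; -0.4 0 0 0 0 0 20; -0.4 0 0 0 0.1 0 45; -0.4 0 0 0 0.2 0 45",
)

```text
time_s: 13.68
tool_pos: [492.5, 141.2, 287.2]
eef_rot: [[0.336, -0.333, 0.881], [0.118, 0.943, 0.312], [-0.934, -0.001, 0.356]]
ft_force: [0.2, 0.6, -0.3]
width: 45.1
```

```bash
python3 cap.py k wrist side; python3 -c "
from h import *
o=robot.get_obs();print(o['tool_pos'],o['width'],o['time_s'])
delta((471.4,-114.8,130),Rdown(22))
p=np.load('side_k.npz')['p'];cv2.imwrite('pics/side_kz.png',cv2.resize(p[80:200,190:310,::-1],None,fx=4.5,fy=4.5,interpolation=cv2.INTER_CUBIC))"
```

```text
[494.44431754 141.86813759 287.23173645] 44.954553767399155 13.775
delta [ 0.3617 -0.7803 -0.5224] [-0.0548  0.4669  0.0116]
```

View pics/side_kz.png

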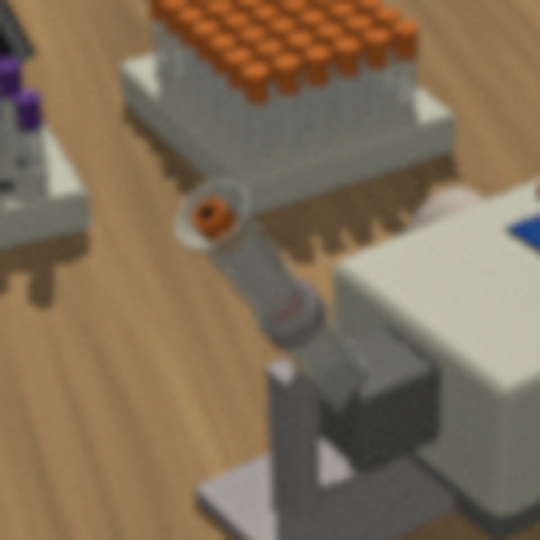

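View pics/wrist_k.png

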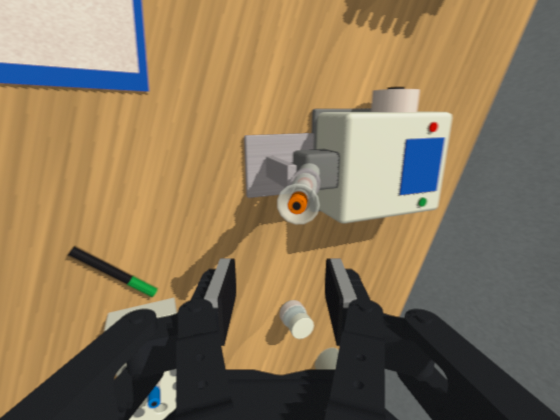

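The orange cap sits centred at the rim (wrist 298,204). Moving to above purple.

send_rows(
  moves="0.03 -0.15 -0.1 -0.01 0.1 0 45; 0.08 -0.35 -0.22 -0.02 0.2 0 45; 0.15 -0.55 -0.36 -0.04 0.33 0.01 45; 0.28 -0.7 -0.48 -0.05 0.43 0.011 45; 0.362 -0.78 -0.522 -0.055 0.467 0.012 45; 0.362 -0.78 -0.522 -0.055 0.467 0.012 45; 0.362 -0.78 -0.522 -0.055 0.467 0.012 45; 0.362 -0.78 -0.522 -0.055 0.467 0.012 45; 0.362 -0.78 -0.522 -0.055 0.467 0.012 45",
)

```text
time_s: 14.9
tool_pos: [472.1, -114.0, 131.2]
eef_rot: [[0.002, -0.376, 0.927], [-0.0, 0.927, 0.376], [-1.0, -0.001, 0.002]]
ft_force: [0.9, 1.0, 0.4]
width: 45.2
```

```bash
python3 cap.py l wrist; python3 -c "
from h import *
o=robot.get_obs();print(o['tool_pos'],o['width'],o['time_s'])
f=np.load('wrist_l.npz');p=f['p'];oo=dict(eef_rot=f['R'],tool_pos=f['T'])
print(proj('wrist',np.array([471.4,-114.8,85]),oo))
delta((471.4,-114.8,36),Rdown(22))"
```

```text
[ 472.06110568 -114.07498866  131.08376381] 44.727835043114325 14.95
[278.92897203 225.78050302]
delta [ 0.3169 -0.0011 -0.0035] [0.002  0.0023 0.0014]
```

View pics/wrist_l.png

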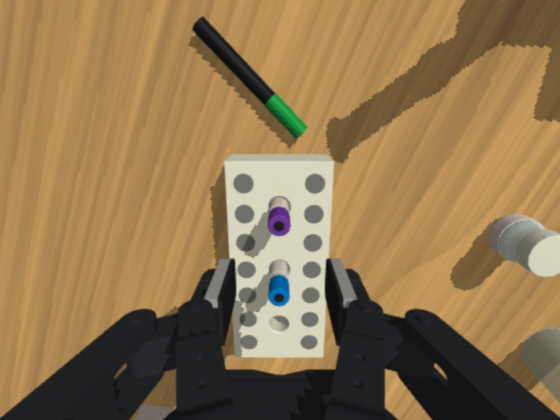

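The purple cap top is at (279,226), as predicted. Descending to grip it.

send_rows(
  moves="0.1 -0.001 -0.003 0.002 0.002 0 45; 0.2 -0.001 -0.003 0.002 0.002 0 45; 0.28 -0.001 -0.003 0.002 0.002 0 45; 0.318 -0.001 -0.003 0.002 0.002 0 45; 0.318 -0.001 -0.003 0.002 0.002 0 45; 0.318 -0.001 -0.003 0.002 0.002 0 45; 0.318 -0.001 -0.003 0.002 0.002 0 10; 0.318 -0.001 -0.003 0.002 0.002 0 10; 0.318 -0.001 -0.003 0.002 0.002 0 10; 0.318 -0.001 -0.003 0.002 0.002 0 10; 0.318 -0.001 -0.003 0.002 0.002 0 10",
)

```text
time_s: 16.32
tool_pos: [472.1, -114.9, 36.5]
eef_rot: [[0.002, -0.375, 0.927], [-0.001, 0.927, 0.375], [-1.0, -0.002, 0.001]]
ft_force: [-0.2, 0.2, 5.8]
width: 14.8
```

```bash
python3 -c "
from h import *
o=robot.get_obs();print(o['tool_pos'],o['width'],o['time_s'])
R=Rdown(19.5,30);ax=-R[:,0];rim=np.array([540.7,157.6,200])
delta(rim+ax*85,R)"
```

```text
[ 472.12210093 -114.94684524   36.49400247] 14.832607890762217 16.325
delta [-0.7913  0.7614  0.4117] [ 0.0548 -0.6648 -0.0121]
```

send_rows(
  moves="-0.05 0 0 0 0 0 10; -0.15 0 0 0 0 0 10; -0.3 0 0 0 0 0 10; -0.5 0 0 0 0 0 10; -0.7 0 0 0 0 0 10; -0.82 0.1 0.05 0 -0.08 0 10; -0.85 0.25 0.14 0.02 -0.2 0 10; -0.85 0.4 0.22 0.03 -0.35 -0.005 10; -0.83 0.55 0.3 0.04 -0.48 -0.008 10; -0.81 0.7 0.38 0.05 -0.6 -0.011 10; -0.791 0.763 0.412 0.055 -0.665 -0.012 10; -0.791 0.763 0.412 0.055 -0.665 -0.012 10; -0.791 0.763 0.412 0.055 -0.665 -0.012 10; -0.791 0.763 0.412 0.055 -0.665 -0.012 10; -0.791 0.763 0.412 0.055 -0.665 -0.012 10; -0.791 0.763 0.412 0.055 -0.665 -0.012 10",
)

```text
time_s: 18.32
tool_pos: [500.8, 143.4, 273.6]
eef_rot: [[0.472, -0.333, 0.817], [0.167, 0.943, 0.288], [-0.866, 0.0, 0.5]]
ft_force: [0.6, 0.7, -0.1]
width: 14.9
```

```bash
python3 cap.py m wrist side; python3 -c "
from h import *
rim=np.array([540.7,157.6,200]);o=robot.get_obs();print(o['width'],o['eef_rot'].T@(rim-o['tool_pos']),o['eef_rot'].T@o['ft_force'],o['time_s'])
delta(rim+85*np.array([-.4714,-.167,.866]),Rdown(19.5,30))
a=np.load('wrist_m.npz')['p'][160:300,220:340,::-1];b=np.load('side_m.npz')['p'][80:190,190:300,::-1]
cv2.imwrite('pics/m.png',np.hstack([cv2.resize(x,(395,430),interpolation=cv2.INTER_CUBIC) for x in (a,b)]))"
```

```text
14.668257416099168 [ 8.48827167e+01 -2.12226035e-01  2.54283917e-02] [-0.19119125 -0.03984753  0.26819009] 18.425
delta [-0.0004 -0.0008  0.    ] [-0.0008 -0.0001  0.0002]
```

View pics/m.png

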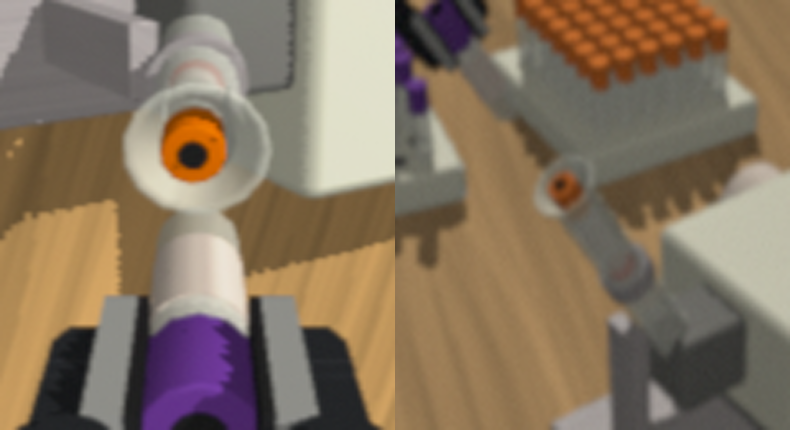

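Aligned. Feeding purple in, slowly after contact.

send_rows(
  moves="0.08 -0.001 0 0 0 0 10; 0.15 -0.001 0 0 0 0 10; 0.17 -0.001 0 0 0 0 10; 0.185 -0.001 0 0 0 0 10; 0.2 -0.001 0 0 0 0 10; 0.215 -0.001 0 0 0 0 10; 0.23 -0.001 0 0 0 0 10; 0.245 -0.001 0 0 0 0 10; 0.26 -0.001 0 0 0 0 10; 0.26 -0.001 0 0 0 0 10",
)

```text
time_s: 19.68
tool_pos: [537.4, 156.4, 205.4]
eef_rot: [[0.471, -0.333, 0.817], [0.167, 0.943, 0.289], [-0.866, 0.0, 0.499]]
ft_force: [-0.3, -0.1, -0.6]
width: 14.8
```

```bash
python3 cap.py n wrist side; python3 -c "
from h import *
rim=np.array([540.7,157.6,200]);o=robot.get_obs();print(o['width'],o['eef_rot'].T@(rim-o['tool_pos']),o['eef_rot'].T@o['ft_force'],o['time_s'])
a=np.load('wrist_n.npz')['p'][160:300,220:340,::-1];b=np.load('side_n.npz')['p'][80:190,190:300,::-1]
cv2.imwrite('pics/n.png',np.hstack([cv2.resize(x,(395,430),interpolation=cv2.INTER_CUBIC) for x in (a,b)]))"
```

```text
14.97643333314167 [6.63979325 0.0619513  0.36511539] [-0.34891409  1.32800556  0.17607389] 19.775
```

View pics/n.png

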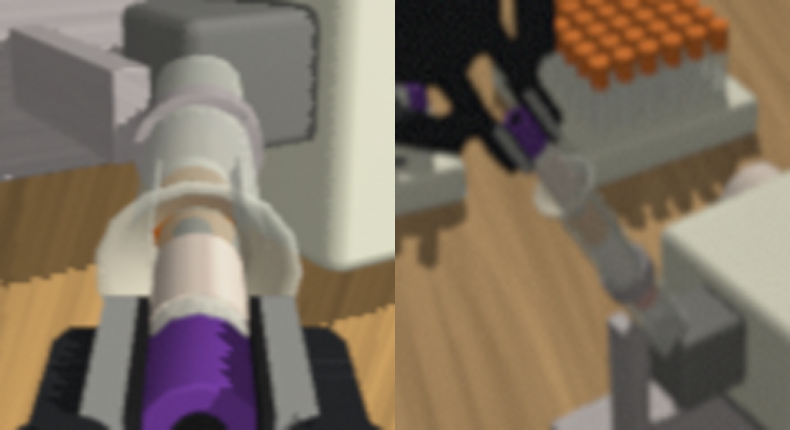

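send_rows(
  moves="0.015 0 0 0 0 0 10; 0.03 0 0 0 0 0 10; 0.045 0 0 0 0 0 10; 0.06 0 0 0 0 0 10; 0.075 0 0 0 0 0 10; 0.083 0 0 0 0 0 10; 0.083 0 0 0 0 0 10; 0.083 0 0 0 0 0 45; 0.083 0 0 0 0 0 45; 0.083 0 0 0 0 0 45; 0.083 0 0 0 0 0 45; 0.02 0 0 0 0 0 45; -0.05 0 0 0 0 0 45; -0.12 0 0 0 0 0 45; -0.12 0 0 0 0 0 0; -0.12 0 0 0 0 0 0; -0.12 0 0 0 0 0 0; -0.12 0 0 0 0 0 0; -0.12 0 0 0 0 0 0",
)

```text
time_s: 22.15
tool_pos: [520.3, 150.3, 236.3]
eef_rot: [[0.47, -0.333, 0.817], [0.166, 0.943, 0.289], [-0.867, 0.0, 0.499]]
ft_force: [-0.4, -0.3, -0.1]
width: 0.4
```

```bash
python3 cap.py o wrist side; python3 -c "
from h import *
rim=np.array([540.7,157.6,200]);o=robot.get_obs();print(o['width'],o['eef_rot'].T@(rim-o['tool_pos']),o['eef_rot'].T@o['ft_force'],o['time_s'])
a=np.load('wrist_o.npz')['p'][160:300,220:340,::-1];b=np.load('side_o.npz')['p'][80:190,190:300,::-1]
cv2.imwrite('pics/o.png',np.hstack([cv2.resize(x,(395,430),interpolation=cv2.INTER_CUBIC) for x in (a,b)]))"
```

```text
0.04703705692339101 [42.44271191  0.04994168  0.51265036] [-0.54310463  0.37771474 -0.12240551] 22.25
```

View pics/o.png

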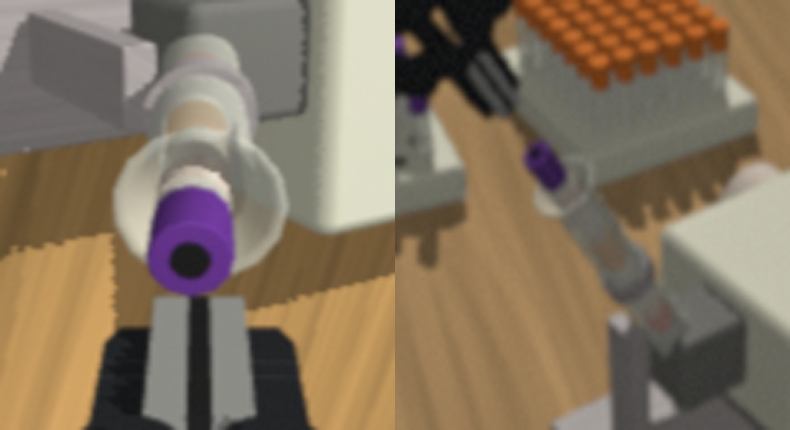

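Purple is held in the tube and upright. Pressing it in with shut fingers, then creeping until the end stop shows up in the force.

send_rows(
  moves="0.06 0 0 0 0 0 0; 0.1 0 0 0 0 0 0; 0.12 0 0 0 0 0 0; 0.135 0 0 0 0 0 0; 0.15 0 0 0 0 0 0; 0.162 0 0 0 0 0 0; 0.172 0 0 0 0 0 0; 0.172 0 0 0 0 0 0",
)

```text
time_s: 23.25
tool_pos: [544.6, 159.0, 191.6]
eef_rot: [[0.47, -0.333, 0.817], [0.167, 0.943, 0.289], [-0.867, 0.0, 0.499]]
ft_force: [0.6, -1.4, -1.1]
width: -0.3
```

send_rows(
  moves="0.004 0 0 0 0 0 0; 0.008 0 0 0 0 0 0; 0.008 0 0 0 0 0 0",
)

```text
time_s: 23.62
tool_pos: [545.8, 159.3, 189.5]
eef_rot: [[0.47, -0.333, 0.817], [0.166, 0.943, 0.289], [-0.867, 0.0, 0.499]]
ft_force: [-1.0, 0.7, 2.1]
width: 0.3
```

send_rows(
  moves="0.004 0 0 0 0 0 0; 0.008 0 0 0 0 0 0; 0.008 0 0 0 0 0 0",
)

```text
time_s: 24.0
tool_pos: [547.4, 159.8, 188.6]
eef_rot: [[0.472, -0.333, 0.816], [0.167, 0.943, 0.288], [-0.866, 0.0, 0.501]]
ft_force: [-8.9, -3.2, 13.4]
width: 0.3
```

```bash
python3 cap.py p wrist side; python3 -c "
from h import *
rim=np.array([540.7,157.6,200]);o=robot.get_obs();print(o['width'],o['eef_rot'].T@(rim-o['tool_pos']),o['eef_rot'].T@o['ft_force'],o['time_s'])
a=np.load('wrist_p.npz')['p'][160:300,220:340,::-1];b=np.load('side_p.npz')['p'][80:190,190:300,::-1]
cv2.imwrite('pics/p.png',np.hstack([cv2.resize(x,(395,430),interpolation=cv2.INTER_CUBIC) for x in (a,b)]))"
```

```text
0.03770019827094712 [-13.40075029   0.13231477  -0.42418619] [-16.75364686   0.40287213  -0.02148546] 24.1
```

View pics/p.png

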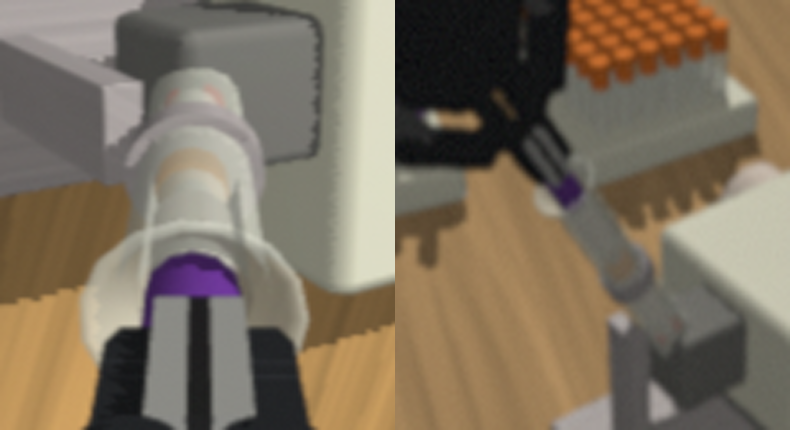

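16.7 N with the cap about 10–12 mm out, so this is probably the stop. One more small nudge should confirm it.

send_rows(
  moves="0.003 0 0 0 0 0 0; 0.005 0 0 0 0 0 0; 0.005 0 0 0 0 0 0",
)

```text
time_s: 24.48
tool_pos: [548.7, 160.2, 189.1]
eef_rot: [[0.474, -0.333, 0.815], [0.167, 0.943, 0.288], [-0.864, -0.0, 0.503]]
ft_force: [-12.1, -3.7, 20.4]
width: -0.2
```

```bash
python3 -c "
from h import *
rim=np.array([540.7,157.6,200]);o=robot.get_obs();print(o['width'],o['eef_rot'].T@(rim-o['tool_pos']),o['eef_rot'].T@o['ft_force'],o['time_s'])"
```

```text
-0.15111893170374616 [-13.65226581   0.23950532  -1.75122566] [-23.93341224   0.48606453  -0.6539495 ] 24.475
```

Force rises to 24 N with only 0.25 mm of advance, so the stack is at the stop. Backing off and checking.

send_rows(
  moves="-0.02 0 0.004 0 0 0 0; -0.1 0 0.004 0 0 0 0; -0.25 0 0.004 0 0 0 0; -0.4 0 0.004 0 0 0 0; -0.4 -0.1 0 0 0 0 0; -0.4 -0.3 0 0 0 0 0; -0.4 -0.45 0 0 0 0 0; -0.4 -0.45 0 0 0 0 0; -0.4 -0.45 0 0 0 0 0",
)

```text
time_s: 25.6
tool_pos: [536.2, 12.8, 292.3]
eef_rot: [[0.473, -0.333, 0.816], [0.167, 0.943, 0.287], [-0.865, 0.0, 0.502]]
ft_force: [0.0, 1.0, -0.7]
width: -0.2
```

```bash
python3 cap.py q scene side; python3 -c "
from h import *
rim=np.array([540.7,157.6,200]);ax=np.array([-.4714,-.167,.866])
a=np.load('scene_q.npz')['p'][140:250,330:430,::-1];b=np.load('side_q.npz')['p'][90:200,200:300,::-1]
cv2.imwrite('pics/q.png',np.hstack([cv2.resize(x,(390,429),interpolation=cv2.INTER_CUBIC) for x in (a,b)]))
hs={'orange':((5,120,60),(14,255,255)),'blue':((98,120,60),(115,255,255)),'purple':((125,80,40),(155,255,255))}
for n,(x0,y0,x1,y1) in {'scene':(340,140,400,230),'side':(215,100,280,190)}.items():
  p=np.load(n+'_q.npz')['p'];hsv=cv2.cvtColor(p,cv2.COLOR_RGB2HSV)[y0:y1,x0:x1]
  m=cv2.inRange(hsv,(125,60,30),(160,255,255));c=np.argwhere(m);print(n,len(c),c.mean(0)[::-1]+[x0,y0],c.min(0)+[y0,x0],c.max(0)+[y0,x0])
  for k in (-12,-1,0,10,20):print(k,proj(n,rim+ax*k).round(1))
print('blue exp',[proj(n,np.array([493.9,-170.3,76])) for n in ('scene','side')])
for n,(x0,y0,x1,y1) in {'scene':(170,200,280,300),'side':(195,255,330,385)}.items():
  p=np.load(n+'_q.npz')['p'];hsv=cv2.cvtColor(p,cv2.COLOR_RGB2HSV)[y0:y1,x0:x1]
  m=cv2.inRange(hsv,*hs['blue']);c=np.argwhere(m);print('blue',n,c.mean(0)[::-1]+[x0,y0])
"
```

```text
scene 61 [364.75409836 166.        ] [162 359] [170 369]
-12 [366.5 171.9]
-1 [365.2 167.5]
0 [365.1 167.1]
10 [363.9 163.1]
20 [362.7 159. ]
side 72 [235.93055556 126.84722222] [122 231] [132 241]
-12 [239.7 130.4]
-1 [237.2 127.2]
0 [237.  126.9]
10 [234.6 123.9]
20 [232.2 120.9]
blue exp [array([217.48577877, 237.32538799]), array([260.54114476, 299.77630176])]
blue scene [217.67346939 237.57142857]
blue side [260.5959596  300.62626263]
```

View pics/q.png

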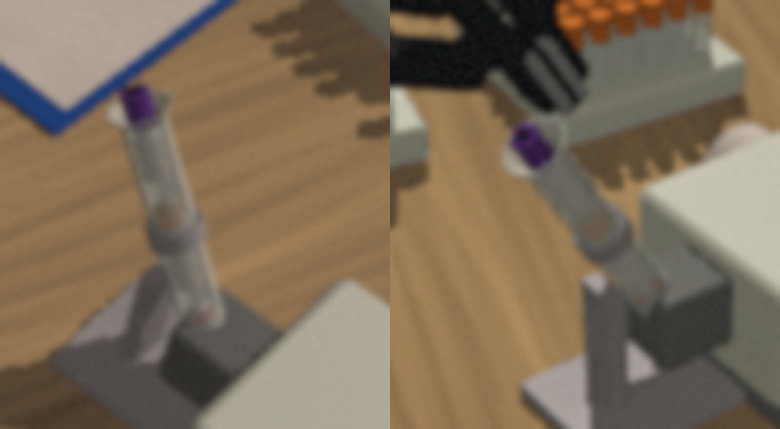

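View pics/side_q.png

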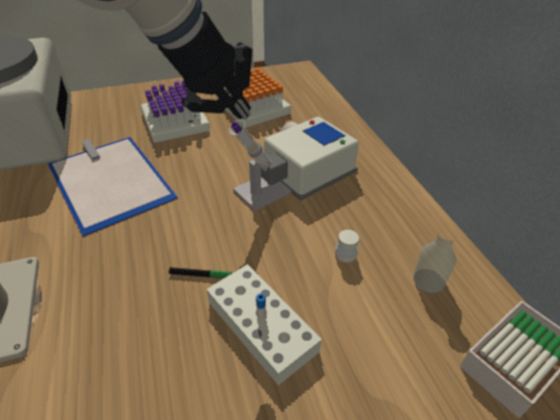

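```bash
python3 -c "
from h import *
rim=np.array([540.7,157.6,200]);ax=np.array([-.4714,-.167,.866])
for n,(x0,y0,x1,y1) in {'scene':(370,205,392,232),'side':(255,150,280,178)}.items():
  p=np.load(n+'_q.npz')['p'].astype(int)[y0:y1,x0:x1];w=p[...,0]-(p[...,1]+p[...,2])/2-4;w[w<6]=0
  v,u=np.mgrid[y0:y1,x0:x1];print(n,(w>0).sum(),(w*u).sum()/w.sum(),(w*v).sum()/w.sum())
  for k in (-130,-135,-140,-143,-145):print(k,proj(n,rim+ax*k).round(1))
  p=np.load(n+'_q.npz')['p'][y0:y1,x0:x1,::-1];cv2.imwrite(f'pics/pl_{n}.png',cv2.resize(p,None,fx=16,fy=16,interpolation=cv2.INTER_CUBIC))
"
```

```text
scene 135 387.01913217456547 209.96523696386146
-130 [379.6 216. ]
-135 [380.1 217.8]
-140 [380.6 219.5]
-143 [380.9 220.6]
-145 [381.2 221.3]
side 38 261.6495507060334 158.51347881899872
-130 [264.1 161. ]
-135 [265.  162.1]
-140 [265.9 163.3]
-143 [266.5 164. ]
-145 [266.8 164.4]
```

View pics/pl_scene.png

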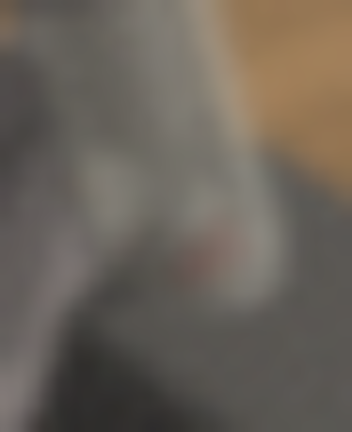

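The plunger's pink disc is at scene (383,220.6), which fits a face depth of about 140 mm, its end stop. The blue cap is unmoved and the arm is clear. Handing in.

```bash
python3 -c "
from h import *
print(robot.get_obs()['time_s'],robot.hand_in())"
```

```text
the job is handed in; nothing more can be done
25.7 None
```

I fed the orange vial in, pressed its cap down to the rim, fed the purple vial in behind it, and pressed the stack home. I handed the job in at 25.7 s; no verdict was reported.

**Failed on the way:** my first grasp of orange closed on nothing. The depth picture and side view showed the real fingertips about 25 mm short of the stated TCP. The shut fingers pushed lightly on the cap (about 6 N) and tilted the vial in its hole. I corrected for the offset, and both grasps then held.

**Last checks:**
- **End stop:** the press force rose from almost nothing to 17 N and then 24 N, with only about 0.25 mm of further movement.
- **Plunger:** its disc appears where a face depth of about 140 mm should be, which is its end stop. An automatic colour measurement of the disc failed because it picked up other pixels. I read its position by eye in the scene view only.
- **Purple cap:** it stands about 10–12 mm out of the rim. Its position in the two views reads 1–4 mm farther out than ideal, probably because the funnel hides its lower part.
- **Orange:** its final depth was not measured directly. I infer it from the stack being on the stop.
- **Bystanders:** the blue cap is within 1 pixel of its start in both views. The marker and pot look unmoved in the side picture, but I did not measure them.
- **Arm:** it was clear of everything at hand-in.

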